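# Pin the test enclosure to the bench and hold its lid open at 45 degrees

### The job

Take the red-knobbed lock pin out of its blue parking block and, with the enclosure's lid still shut, put it fully home, down through the lined-up holes of the yellow bench clevis and the enclosure's steel outrigger, so that the box cannot tip. Then raise the white lid by its black front handle and hold it still, open at 45 degrees, level with the green bead on the curved rail; it falls shut if let go, so finish while the gripper is still holding the handle there. Leave the other loose things on the bench where they are.

Things in the scene. Friction and masses are not known exactly. Their poses are not given: they have to be found in the camera images.
- pin: loose lock pin, 60 g (varies), starts upright in the blue parking block, red knob up. Origin: end of the steel tip; z up along the pin. Shank 10 mm in diameter, 36 mm long with a 4 mm tapered tip; above it a steel shoulder disc 24 mm across, 4 mm thick; above that a round red knob 18 mm in diameter, 42 mm tall (top 82 mm above the origin)
- pin_shoulder (a point): on the pin: centre of the underside of its shoulder disc, 36 mm above the tip's end; it rests on the clevis's upper face when the pin is fully home
- pin_knob (a point): on the pin: a good grip point on the axis of the red knob, 66 mm above the tip's end (16 mm below the knob's top)
- pin_block: fixed blue block 70 x 70 x 42 mm, origin at the centre of its underside, with an upright hole about 13.5 mm wide through its centre where the pin is parked, shoulder on the block's top. It stands at the left or the right of the bench (it may have changed places with the adapter tray)
- enclosure: fixed white metal box, 220 (x) by 260 (y) by 130 mm high, origin at the centre of its underside; x points from its front (handle side) to its rear (hinge side), y to its left, where outrigger and clevis are. Box, clevis, lid and rail change place and yaw as one. A curved rail of 90 mm radius about the hinge stands beside its right wall, up to 228 mm above the bench
- clevis_top (a point): centre of the hole's mouth in the top face of the yellow clevis, 42 mm above the bench, 85 mm left of the box's left wall, 60 mm forward of its middle. Two yellow ears 8 mm thick, 36 mm square (tops 22 and 42 mm above the bench) with the 8 mm steel outrigger between them; upright holes about 13.5 mm wide in line through all three. The fully home pin's tip ends 6 mm above the bench
- lid: hinged white lid, 226 x 268 x 6 mm, with its handle. Origin on the hinge line, axes as the enclosure's when shut; it turns about its y axis and the tilt of its z axis from upright is the opening angle: 0 shut, 45 degrees asked, stop at 100 degrees. About 0.6 kg (varies), turns freely, falls shut; about 2 to 5 N at the handle lifts it
- handle_bar (a point): middle of the handle: round black bar 14 mm in diameter along the lid's y, 120 mm free between two brass arms, 57 mm in front of the box's front wall so that fingers fit on both sides. It moves on an arc of 277 mm radius about the hinge: 134 mm above the bench when shut, about 329 mm at 45 degrees. The round bar can turn between fingers that keep pointing down
- lid_hinge (a point): middle of the lid's hinge line, on the top of the rear wall, 130 mm above the bench; the line runs along the enclosure's y axis. With the lid shut the bar is 277 mm in front of it and 4 mm above it
- angle_bead (a point): centre of the green bead, 16 mm across, on the curved rail at the right of the lid; the lid's right edge is level with it at 45 degrees
- adapter_tray: fixed grey tray 90 x 80 x 22 mm with brass adapters, origin at the centre of its underside; not needed
- foam_block: loose light-blue rigid foam block 100 x 70 x 45 mm, left of and behind the enclosure; not needed, leave alone
- screwdriver: loose screwdriver lying left of the enclosure; not needed, leave alone
- wrench: loose wrench lying right of the enclosure; not needed, leave alone
- bottle: loose white bottle, 56 mm across and 130 mm tall, standing upright behind the enclosure, to its right; not needed, leave alone
There are look-alikes about, which are no part of the job. What is shaped like the pin but turquoise is not meant.

How it is judged:
On the way, in this order (a step that is already met when the one before it is completed fails the run):
1. with the lid shut, the pin is fully home through clevis and outrigger (distance between pin_shoulder and clevis_top below 0.006 m and horizontal distance between pin_shoulder and clevis_top below 0.004 m and angle between pin's own z axis and vertical below 0.12 rad and angle between lid's own z axis and vertical below 0.06 rad), for 0.2 s.
2. the lid is being raised by the fingers (angle between lid's own z axis and vertical above 0.25 rad and contact force between the fingers and lid above 0.5 N), for 0.1 s.
At the end, for the whole second after the job is handed in: The lid stands still (under 0.1 rad/s) at 45 degrees, give or take 5.7 degrees, with the fingers bearing on the lid (held by its handle) (over 0.5 N); the pin is let go, fully home: its shoulder within 6 mm of the clevis's hole mouth (4 mm sideways) and upright within 7 degrees (angle between lid's own z axis and vertical between 0.685 and 0.885 rad and angular speed of lid below 0.1 rad/s and contact force between the fingers and lid above 0.5 N and contact force between the fingers and pin below 0.1 N and distance between pin_shoulder and clevis_top below 0.006 m and horizontal distance between pin_shoulder and clevis_top below 0.004 m and angle between pin's own z axis and vertical below 0.12 rad); the arm keeps its last pose, push and grip.
It fails at once if foam block moved more than 30 mm (distance of foam_block from where it was at the start of the episode above 0.03 m).
It fails at once if screwdriver moved more than 30 mm (distance of screwdriver from where it was at the start of the episode above 0.03 m).
It fails at once if wrench moved more than 30 mm (distance of wrench from where it was at the start of the episode above 0.03 m).
It fails at once if bottle moved more than 30 mm (distance of bottle from where it was at the start of the episode above 0.03 m).
It also fails if it takes over 64 s, if anything falls off the work surface, if the arm or the gripper's body presses on something with over 40 N, if the wrist force passes 120 N, or if a joint passes its speed limit or range.

### The arm

A 6-joint arm with a two-finger parallel gripper is mounted at the origin on the work surface. World frame = base frame: x ahead of the robot, y to its left, z up, the work surface at z = 0. Lengths are in m, angles in rad, forces in N, time in s.
With the tool pointing down it reaches from about 0.35 to 0.85 m from the base axis. Payload 8.1 kg.
Tool frame: the origin (TCP) lies where the fingers leave the gripper's body, on its centre line; the fingertips stand 84 mm ahead of it and the grasp point (between the pads) lies 65 mm ahead of it; z points along the fingers, y is the line along which they close (so a half turn about z gives the same grasp; the last joint's range is limited). The gripper opens to 93 mm and grips with 3 to 60 N. Pads are 15 mm wide; open, the fingers measure 128 mm over their backs; the gripper's body (75 mm by 188 mm) begins 65 mm behind the grasp point.
Start: joints at [1.108, 0.13, 1.488, -0, 1.523, -0.085], TCP at [0.221, 0.558, 0.303] pointing down, gripper open.
Joint ranges: [-2.96, 2.96], [-0.89, 2.26], [0.02, 2.5], [-1.34, 4.48], [0, 2.73], [-2.66, 2.66]. Speed limits (rad/s): [2.39, 2.39, 2.79, 3.14, 3.14, 3.14].

### API

Orientations are given as a rotation vector (axis times angle).
In Python, from plant import robot gives the robot as it stands.
- The arm moves only by the shell command python3 -m jog 'ROWS' [FORCE]. ROWS is text: rows parted by semicolons, each of 5 numbers parted by spaces: the opening, from 0 (shut) to 1 (fully open), then the shift along the tool's x, y, z in m, then the turn about the tool's z in degrees. A call has 1 to 10 rows; each row shifts and turns the commanded pose from where the row before left it, along the tool's axes as they then stand; what a row does not reach is not made up. A row lasts 1/12 s, in which the tool goes at most 41.7 mm and 7.16 degrees, less where a joint would pass 70% of its speed; a pose out of reach is approached as far as the arm can. A call with a gripper value outside its range is refused whole. The fingers move at their own pace and stop on an object; FORCE is the grip in N (left out, the last holds). Time passes only in rows, so rows that do not move let the fingers close. It gives the time, the measured TCP pose, the force, the opening and the grip force at its end, in the units of the state.
- robot.read_state(): the state, without advancing time (a new reading comes with each control period).
- robot.read_camera(name): name is "scene" or "top" or "wrist"; returns a dict with "color" (480x640x3 uint8, red, green, blue), "intrinsics" (3x3 intrinsics, pixels), "pose" (4x4, takes a point from camera to world coordinates); the wrist camera has in their place "tool_from_camera" (4x4, takes a point from camera to tool coordinates, whose origin is the TCP and whose axes are the flange's). Camera axes: x right, y down, z forward; pixel columns grow to the right and rows downward; lengths in m; the calibration is good to about 2 mm. The wrist camera is an equidistant fisheye: a pixel r from the principal point sees the ray r / f radians off the axis. A picture is of the moment at which its call begins: read the wrist's pose just before it. There is no depth.
- robot.close_job(): hands the job in; it is judged then, once.
The state is a dict: "t": time; "q": joint angles; "dq": joint speeds; "joint_torque": joint torques, N m; "tool_pos": TCP position; "orientation": TCP orientation; "force": force on the tool from outside, world axes, zero at the start; "wrist_torque": the same for the moment, N m; "opening": finger opening in m; "gripper_force": force on a finger pad.
Only numpy, scipy, OpenCV 4.12 (cv2) and the standard library are available. Lean on these libraries where they do the work, as an engineer would, in place of code of your own. Each camera call takes 0.05 s, during which the arm holds its last target. There are 200 camera calls.

## Working session

There is one attempt and no reset: what is moved stays moved. The work goes in short steps, Python scripts to look and compute and a shell command to move; the robot and the scene stay as the last step left them, time stands still between calls to the robot, and variables do not carry over. Pictures are saved under pics/ and viewed, at most 12 in all, crops included, and the job is handed in when it is done.

```bash
ls; mkdir -p pics; python3 - <<'E'
from plant import robot
import cv2,numpy as np
for n in ["scene","top"]:
    c=robot.read_camera(n); cv2.imwrite(f"pics/{n}0.png",c["color"][:,:,::-1])
    print(n,c["intrinsics"].tolist(),np.round(c["pose"],4).tolist())
s=robot.read_state(); print(s)
E
```

```text
pics
scene [[444.313493404639, 0.0, 322.91220469799424], [0.0, 444.313493404639, 243.2208083883207], [0.0, 0.0, 1.0]] [[0.6242, 0.5658, -0.5387, 1.1163], [0.7813, -0.4504, 0.4321, -0.4402], [0.0019, -0.6906, -0.7232, 0.8683], [0.0, 0.0, 0.0, 1.0]]
top [[442.02300648204795, 0.0, 314.2595386411746], [0.0, 442.02300648204795, 244.39858084680807], [0.0, 0.0, 1.0]] [[-0.0009, -0.9837, 0.1797, 0.3752], [-0.9997, 0.0051, 0.023, 0.0082], [-0.0235, -0.1796, -0.9835, 1.1947], [0.0, 0.0, 0.0, 1.0]]
{'t': 0.1, 'q': array([ 1.10759818e+00,  1.31102166e-01,  1.48917892e+00,  9.44510035e-07,
        1.52298246e+00, -8.53958844e-02]), 'dq': array([-0.00061179, -0.00021017, -0.00183243, -0.00077669, -0.0004408 ,
        0.00086339]), 'joint_torque': array([ 2.49956047e-04, -5.61340141e+01, -4.93096733e+01,  7.70209450e-02,
        2.90484040e-02,  9.12338578e-06]), 'tool_pos': array([0.2211364 , 0.55736053, 0.30177766]), 'orientation': array([-5.89842004e-01, -3.08526096e+00,  2.52575813e-03]), 'force': array([-0.90875883, -0.59262947, -0.65942842]), 'wrist_torque': array([0.01317789, 0.02213646, 0.04896255]), 'gripper_force': 0.0, 'opening': 0.09322473805820089}
```

View pics/scene0.png

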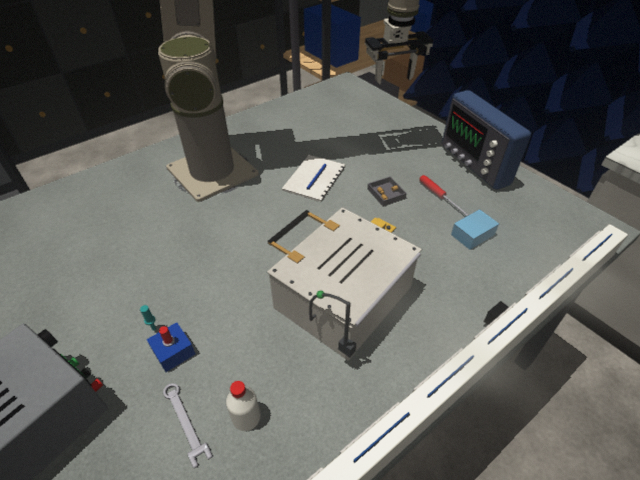

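View pics/top0.png

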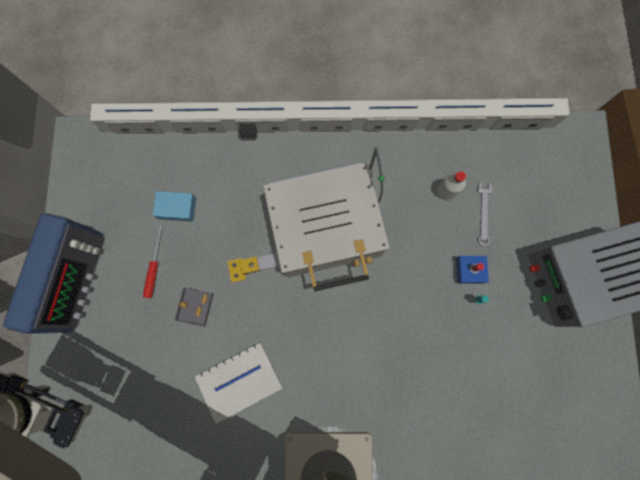

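The scene view shows the red-knobbed pin in the blue block at (165,335). The top view has it at (478,267). The clevis is yellow at top (243,268), with the lid handle bar at (341,283) and the green bead at (381,178).

Things that could be taken for the pin, in the top view:
- turquoise pin at (483,299)
- bottle cap at (460,177)
- red instrument knob at (534,268)
- red knob in the blue block at (478,267): this is my choice

```bash
cat > h.py <<'E'
from plant import robot
import cv2,numpy as np
def rays(c,uv):
    K,T=c["intrinsics"],c["pose"]; uv=np.atleast_2d(uv).astype(float)
    d=np.c_[(uv[:,0]-K[0,2])/K[0,0],(uv[:,1]-K[1,2])/K[1,1],np.ones(len(uv))]@T[:3,:3].T
    return T[:3,3],d
def plane(c,uv,z):
    o,d=rays(c,uv); return o+d*((z-o[2])/d[:,2])[:,None]
def cross(c1,p1,c2,p2):
    o1,d1=rays(c1,p1);o2,d2=rays(c2,p2);A=np.c_[d1[0],-d2[0]]
    s=np.linalg.lstsq(A,o2-o1,rcond=None)[0];a=o1+s[0]*d1[0];b=o2+s[1]*d2[0]
    return (a+b)/2,np.linalg.norm(a-b)
def blobs(c,lo,hi,box=None,amin=15):
    hsv=cv2.cvtColor(c["color"],cv2.COLOR_RGB2HSV);m=cv2.inRange(hsv,np.array(lo),np.array(hi))
    if box: k=np.zeros_like(m);x0,y0,x1,y1=box;k[y0:y1,x0:x1]=255;m&=k
    n,_,st,ce=cv2.connectedComponentsWithStats(m)
    return m,[(np.round(ce[i],1).tolist(),st[i].tolist()) for i in range(1,n) if st[i,4]>=amin]
E
python3 - <<'E'
from h import *
S=robot.read_camera("scene");T=robot.read_camera("top")
import pickle;pickle.dump((S,T),open("c.pkl","wb"))
red=([0,150,80],[8,255,255]);blue=([108,150,60],[125,255,255]);yel=([20,150,80],[32,255,255]);gr=([50,120,60],[80,255,255])
for n,c,bs in [("S",S,[(140,300,200,370),(140,300,200,370),(360,210,400,240),(300,280,340,310)]),("T",T,[(450,240,500,290),(450,240,500,290),(220,250,270,290),(370,165,390,190)])]:
    for k,(r,b) in enumerate(zip([red,blue,yel,gr],bs)):
        m,bl=blobs(c,*r,b); print(n,"red blue yel green".split()[k],bl)
def crop(c,b,k): x0,y0,x1,y1=b; return cv2.resize(c["color"][y0:y1,x0:x1,::-1],None,fx=k,fy=k,interpolation=cv2.INTER_CUBIC)
a=crop(T,(220,240,400,300),4); b=np.hstack([crop(T,(440,240,500,310),4),crop(S,(130,295,210,365),4)])
b=cv2.copyMakeBorder(b,0,0,0,a.shape[1]-b.shape[1],cv2.BORDER_CONSTANT)
cv2.imwrite("pics/c1.png",np.vstack([a,b]))
E
```

```text
S red [([163.8, 332.4], [159, 326, 10, 17, 80])]
S blue [([169.0, 343.7], [148, 323, 43, 42, 765])]
S yel [([382.8, 223.8], [372, 218, 24, 14, 114])]
S green [([319.3, 293.5], [317, 291, 6, 6, 26])]
T red [([478.8, 266.5], [476, 265, 6, 4, 19])]
T blue [([472.2, 269.6], [459, 257, 29, 26, 505])]
T yel [([241.8, 267.8], [228, 258, 30, 24, 414])]
T green []
```

View pics/c1.png

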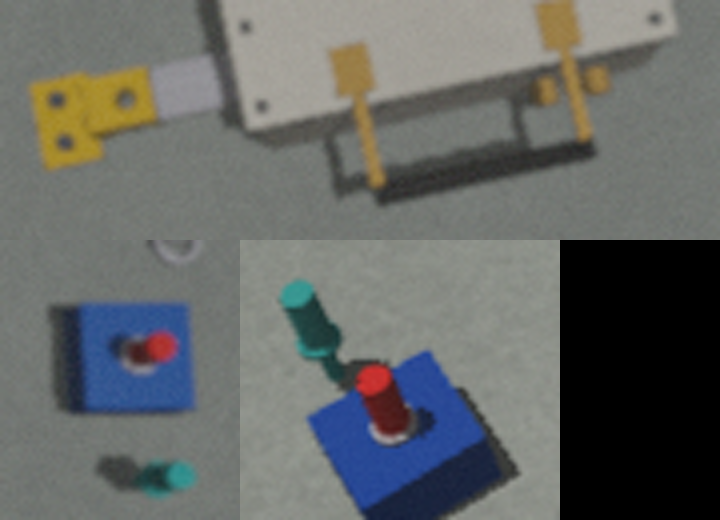

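The close crop shows the red knob in the blue block, with its top at scene (163.6,329.6) and top view (480.4,266.4). The turquoise twin stands beside the block. The clevis hole is at top-view (251.4,264.1), and the bar runs from (315.9,287.6) to (367.1,277.1).

```bash
cat > m.py <<'E'
from h import *
import pickle;S,T=pickle.load(open("c.pkl","rb"))
print("knobtop x",cross(T,(480.4,266.4),S,(163.6,329.6)), "plane T",plane(T,(480.4,266.4),.088)[0],"S",plane(S,(163.6,329.6),.088)[0])
m,_=blobs(T,[108,150,60],[125,255,255],(450,240,500,290));r=cv2.minAreaRect(cv2.findNonZero(m));print("blockT",plane(T,r[0],.042),r)
print("hole T",plane(T,(251.4,264.1),.042))
b=plane(T,[(315.9,287.6),(367.1,277.1)],.134);print("bar",b,b.mean(0),np.linalg.norm(b[1]-b[0]))
for n,c in (("T",T),("S",S)):
    g=cv2.cvtColor(c["color"],cv2.COLOR_RGB2HSV)
    m=cv2.inRange(g,np.array([0,0,125]),np.array([40,70,255]))
    n_,l,st,ce=cv2.connectedComponentsWithStats(m); q=(325,215) if n=="T" else (300,265)
    k=l[q[1],q[0]]; mm=(l==k).astype(np.uint8); h=cv2.convexHull(cv2.findNonZero(mm))
    print(st[k],k); ap=cv2.approxPolyN(h,4,ensure_convex=True).reshape(-1,2); P=plane(c,ap,.136 if 1 else 0)
    print(n,ap.tolist(),P.round(4).tolist(),P.mean(0),[np.linalg.norm(P[i]-P[i-1]).round(4) for i in range(4)])
E
python3 m.py
```

```text
knobtop x (array([ 0.52002593, -0.38192444,  0.08475965]), np.float64(0.00143406397064148)) plane T [ 0.51932753 -0.38147281  0.088     ] S [ 0.52292773 -0.38155584  0.088     ]
blockT [[ 0.51726907 -0.37802532  0.042     ]] ((473.0, 269.5), (25.0, 28.0), 90.0)
hole T [[0.53383041 0.20112701 0.042     ]]
bar [[ 0.46372328  0.02914801  0.134     ]
 [ 0.48854632 -0.09383565  0.134     ]] [ 0.4761348  -0.03234382  0.134     ] 0.12546379163595153
[     0      0    640    480 272767] 0
T [[639, 479], [0, 479], [0, 0], [639, 0]] [[0.0438, -0.6764, 0.136], [0.0345, 0.7423, 0.136], [1.2592, 0.9003, 0.136], [1.2243, -0.8308, 0.136]] [0.64044707 0.03385706 0.136     ] [np.float64(1.1906), np.float64(1.4188), np.float64(1.2348), np.float64(1.7314)]
[ 267  203  156  122 8809] 1454
S [[357, 326], [250, 267], [318, 201], [455, 212]] [[0.7849, -0.0892, 0.136], [0.528, -0.1707, 0.136], [0.4488, 0.0791, 0.136], [0.6895, 0.316, 0.136]] [0.61279803 0.03381431 0.136     ] [np.float64(0.4163), np.float64(0.2695), np.float64(0.2621), np.float64(0.3377)]
```

```bash
python3 -m jog '0.4 0 0 0 7;0.4 0 0 0 7;0.4 0 0 0 7;0.4 0 0 0 7;0.4 0 0 0 7;0.4 0 0 0 7;0.4 0 0 0 7;0.4 0 0 0 7'; python3 -m jog '0.4 -0.035 0.019 0 0;0.4 -0.035 0.019 0 0;0.4 -0.035 0.019 0 0;0.4 -0.035 0.019 0 0;0.4 -0.035 0.019 0 0;0.4 -0.035 0.019 0 0;0.4 -0.035 0.019 0 0;0.4 -0.035 0.019 0 0;0.4 -0.035 0.019 0 0;0.4 -0.035 0.019 0 0'; python3 -m jog '0.4 -0.033 0.02 0 0;0.4 -0.032 0.02 0 0;0.4 0 0 0 0;0.4 0 0 0 0'; cat >> h.py <<'E'
from scipy.spatial.transform import Rotation as R
def wrist():
    s=robot.read_state();c=robot.read_camera("wrist")
    T=np.eye(4);T[:3,:3]=R.from_rotvec(s["orientation"]).as_matrix();T[:3,3]=s["tool_pos"]
    c["pose"]=T@c["tool_from_camera"];c["tool"]=T;return c
def wplane(c,uv,z):
    K=c["intrinsics"];uv=np.atleast_2d(uv).astype(float);x=(uv-K[:2,2])/[K[0,0],K[1,1]]
    r=np.linalg.norm(x,axis=1)[:,None]+1e-9
    d=np.c_[x/r*np.sin(r),np.cos(r)]@c["pose"][:3,:3].T;o=c["pose"][:3,3]
    return o+d*((z-o[2])/d[:,2])[:,None]
E
python3 - <<'E'
from h import *
import pickle
c=wrist();pickle.dump(c,open("w1.pkl","wb"));cv2.imwrite("pics/w1.png",c["color"][:,:,::-1])
print(c["intrinsics"].round(1).tolist(),c["tool_from_camera"].round(4).tolist(),c["tool"].round(4).tolist())
E
```

```text
t: 0.87
tool_pos: [0.2212, 0.5576, 0.3024]
orientation: [1.977, 2.442, -0.001]
force: [0.4, -0.7, 0.0]
opening: 0.0441
gripper_force: 0.0
t: 1.7
tool_pos: [0.4827, 0.2547, 0.3027]
orientation: [1.969, 2.448, 0.0]
force: [0.4, -0.1, -0.5]
opening: 0.0373
gripper_force: 0.0
t: 2.03
tool_pos: [0.5357, 0.1997, 0.3022]
orientation: [-1.974, -2.444, 0.001]
force: [-0.4, 0.3, 0.3]
opening: 0.0372
gripper_force: 0.0
[[371.6, 0.0, 317.1], [0.0, 371.6, 243.0], [0.0, 0.0, 1.0]] [[-0.0011, -0.9584, -0.2856, 0.0802], [1.0, -0.0012, 0.0, 0.0008], [-0.0004, -0.2856, 0.9584, -0.0813], [0.0, 0.0, 0.0, 1.0]] [[-0.2104, 0.9776, -0.0008, 0.5357], [0.9776, 0.2104, -0.0002, 0.1997], [-0.0001, -0.0008, -1.0, 0.3022], [0.0, 0.0, 0.0, 1.0]]
```

View pics/w1.png

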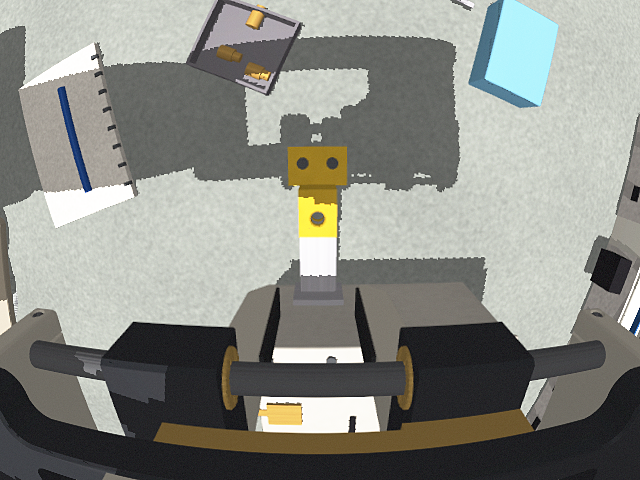

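The wrist view shows the clevis hole at about (317,218) and the outrigger running straight down the image, so the tool's yaw matches the enclosure.

```bash
python3 - <<'E'
from h import *
import pickle
c=pickle.load(open("w1.pkl","rb"))
g=cv2.cvtColor(c["color"],cv2.COLOR_RGB2GRAY);k=np.zeros_like(g);k[208:228,307:328]=1
m=((g<90)&(k>0)).astype(np.uint8);n,_,st,ce=cv2.connectedComponentsWithStats(m);i=1+st[1:,4].argmax();print(st[i],ce[i])
p=wplane(c,ce[i],.042)[0];print("hole",p, "width",wplane(c,[[st[i][0]-.5,218],[st[i][0]+st[i][2]-.5,218]],.042))
Ti=np.linalg.inv(c["tool"]);print("in tool",(Ti@np.r_[p,1])[:3])
# outrigger edges -> yaw
hsv=cv2.cvtColor(c["color"],cv2.COLOR_RGB2HSV)
w=[];
for v in range(242,272,3):
    r=np.where(g[v,280:360]>235)[0]+280; w.append([(r.min()+r.max())/2,v])
P=wplane(c,w,.026)[:, :2];d=np.polyfit(P[:,1],P[:,0],1);print("outrigger dx/dy",d,"yaw",-np.degrees(np.arctan(d[0])))
E
python3 -m jog '0.4 -0.038 -0.005 0 0;0.4 -0.038 -0.005 0 0;0.4 -0.038 -0.005 0 0;0.4 -0.038 -0.005 0 0;0.4 -0.038 -0.005 0 0;0.4 -0.038 -0.005 0 0;0.4 -0.038 -0.005 0 0;0.4 -0.038 -0.005 0 0;0.4 -0.038 -0.005 0 0;0.4 -0.038 -0.005 0 0';python3 -m jog '0.4 -0.036 -0.016 0 0;0.4 -0.036 -0.016 0 0;0.4 -0.037 -0.016 0 0;0.4 -0.037 -0.016 0 0;0.4 -0.037 -0.018 0 0;0.4 0 0 0 0;0.4 0 0 0 0;0.4 0 0 0 0'
python3 - <<'E'
from h import *
import pickle
c=wrist();pickle.dump(c,open("w2.pkl","wb"));cv2.imwrite("pics/w2.png",c["color"][:,:,::-1])
E
```

```text
[323 216   1   2   2] [323.  216.5]
hole [0.54086571 0.20531429 0.042     ] width [[0.5407138  0.20380086 0.042     ]
 [0.54163447 0.20399872 0.042     ]]
in tool [0.00442312 0.00642136 0.26023712]
outrigger dx/dy [-0.23573776  0.58319794] yaw 13.26460296263901
t: 2.92
tool_pos: [0.5672, -0.1803, 0.3029]
orientation: [1.967, 2.45, 0.001]
force: [-0.0, -0.3, 0.4]
opening: 0.0372
gripper_force: 0.0
t: 3.58
tool_pos: [0.5268, -0.3753, 0.3025]
orientation: [-1.968, -2.448, -0.001]
force: [-0.0, 0.3, 0.3]
opening: 0.037
gripper_force: 0.0
```

View pics/w2.png

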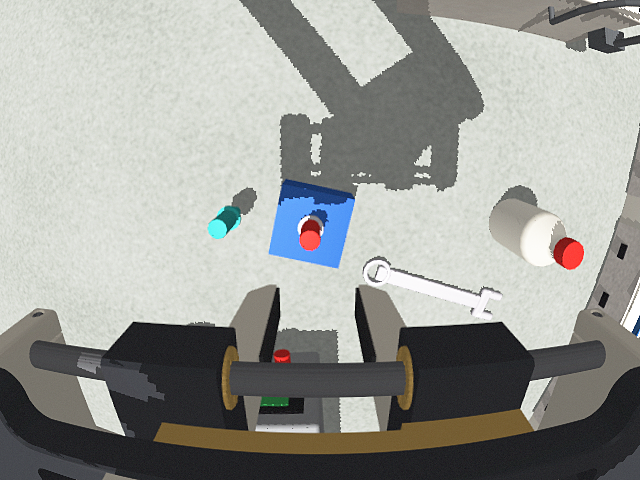

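The wrist view shows the red knob's cap at about (310,241) in the blue block, and the turquoise twin at (218,229) to the left.

```bash
python3 - <<'E'
from h import *
import pickle
c=pickle.load(open("w1.pkl","rb"));hsv=cv2.cvtColor(c["color"],cv2.COLOR_RGB2HSV)
k=np.zeros((480,640),np.uint8);k[206:232,302:334]=1
m=((hsv[...,1]<150)&(k>0)).astype(np.uint8);n,_,st,ce=cv2.connectedComponentsWithStats(m)
for i in range(1,n):
    if st[i,4]>30: 
        p=wplane(c,ce[i],.042)[0];print("hole",st[i],ce[i],p,(np.linalg.inv(c["tool"])@np.r_[p,1])[:3])
c=pickle.load(open("w2.pkl","rb"));hsv=cv2.cvtColor(c["color"],cv2.COLOR_RGB2HSV)
k=np.zeros((480,640),np.uint8);k[205:270,285:335]=1
m=((hsv[...,1]>150)&((hsv[...,0]<8)|(hsv[...,0]>172))&(k>0)).astype(np.uint8)
for vmin in (30,160,200,220):
    mm=(m&(hsv[...,2]>vmin)).astype(np.uint8);n,_,st,ce=cv2.connectedComponentsWithStats(mm);i=1+st[1:,4].argmax();cnt=max(cv2.findContours(mm,0,2)[0],key=cv2.contourArea);(e,ax,an)=cv2.fitEllipse(cnt)
    p=wplane(c,e,.088)[0];print(vmin,st[i],e,ax,p,(np.linalg.inv(c["tool"])@np.r_[p,1])[:3])
m=((hsv[...,1]>150)&(hsv[...,0]>108)&(hsv[...,0]<125)&(hsv[...,2]>120)).astype(np.uint8);m[:150]=0;m[280:]=0
p=wplane(c,cv2.boxPoints(cv2.minAreaRect(cv2.findNonZero(m))),.042);print(p.mean(0),[np.linalg.norm(p[i]-p[i-1]).round(4) for i in range(4)])
E
```

```text
hole [311 212  14  13 114] [317.46491228 217.46491228] [0.53597029 0.20331179 0.042     ] [0.0034955  0.00121419 0.26024158]
30 [300 220  20  30 496] (309.7825622558594, 235.14317321777344) (19.790353775024414, 30.625507354736328) [ 0.5219621  -0.37731278  0.088     ] [-0.00118536 -0.00519249  0.2145167 ]
160 [300 230  20  20 326] (309.3739013671875, 239.5733642578125) (19.098054885864258, 20.260934829711914) [ 0.52242449 -0.38110654  0.088     ] [-0.00498987 -0.00555603  0.21451265]
200 [300 230  20  20 317] (309.4596862792969, 239.6660919189453) (18.863216400146484, 20.27911949157715) [ 0.52251057 -0.38116953  0.088     ] [-0.00506988 -0.00548549  0.21451258]
220 [300 230  20  20 314] (309.31982421875, 239.81893920898438) (18.645360946655273, 19.994117736816406) [ 0.52242475 -0.38132315  0.088     ] [-0.00520147 -0.00560231  0.21451242]
[ 0.52250681 -0.38101984  0.042     ] [np.float64(0.0717), np.float64(0.0692), np.float64(0.0683), np.float64(0.0699)]
```

```bash
python3 -m jog '0.4 -0.005 -0.0055 0 0;0.4 0 0 0.03 0;0.4 0 0 0.03 0;0.4 0 0 0.03 0;0.4 0 0 0.03 0;0.4 0 0 0.025 0;0.4 0 0 0.02 0;0.4 0 0 0 0;0.4 0 0 0 0'; python3 -m jog '0 0 0 0 0;0 0 0 0 0;0 0 0 0 0;0 0 0 0 0;0 0 0 0 0;0 0 0 0 0' 35
```

```text
t: 4.38
tool_pos: [0.5217, -0.3812, 0.1368]
orientation: [-1.966, -2.447, -0.0]
force: [-0.0, -0.2, 1.3]
opening: 0.037
gripper_force: 0.0
t: 4.88
tool_pos: [0.5228, -0.3835, 0.1399]
orientation: [1.968, 2.445, 0.0]
force: [-0.3, 1.0, 5.9]
opening: 0.0176
gripper_force: 35.0
```

```bash
python3 -m jog '0 0 0 0 0;0 0 0 -0.01 0;0 0 0 -0.015 0;0 0 0 -0.02 0;0 0 0 -0.03 0;0 0 0 -0.035 0;0 0 0 0 0;0 0 0 0 0'
python3 - <<'E'
from h import *
import pickle
print(robot.read_state()["force"],robot.read_state()["tool_pos"])
c=wrist();pickle.dump(c,open("w3.pkl","wb"));t=robot.read_camera("top");s=robot.read_camera("scene");pickle.dump((s,t),open("c3.pkl","wb"))
f=lambda c,b,k:cv2.resize(c["color"][b[1]:b[3],b[0]:b[2],::-1],None,fx=k,fy=k,interpolation=cv2.INTER_CUBIC)
cv2.imwrite("pics/w3.png",np.hstack([f(c,(220,240,420,440),2),f(s,(120,270,220,370),4)]))
E
```

```text
t: 5.55
tool_pos: [0.5232, -0.3839, 0.2521]
orientation: [1.965, 2.442, -0.0]
force: [-0.6, 0.5, -0.6]
opening: 0.0177
gripper_force: 35.0
[-0.61127614  0.521551   -0.57256755] [ 0.52316509 -0.38387082  0.25207751]
```

View pics/w3.png

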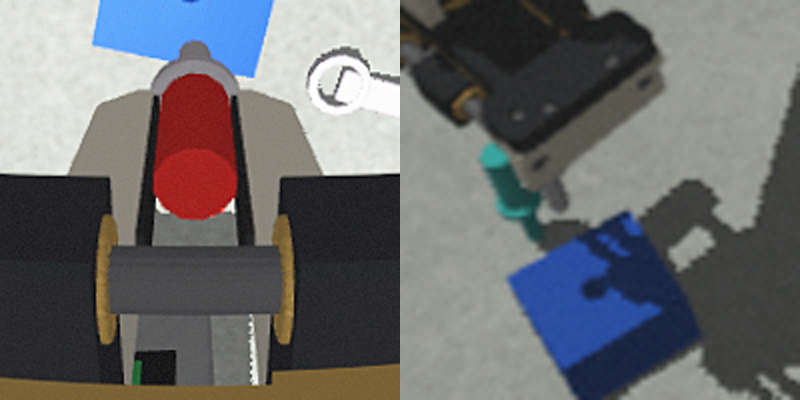

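The pin is held: its knob is between the pads, with the cap at wrist (317,332) and the tip at about (317,261). The parking hole is empty. Next I measure the pin's axis in the tool frame.

```bash
python3 - <<'E'
from h import *
import pickle
c=pickle.load(open("w3.pkl","rb"));hsv=cv2.cvtColor(c["color"],cv2.COLOR_RGB2HSV)
c2=dict(c);c2["pose"]=c["tool_from_camera"]
k=np.zeros((480,640),np.uint8);k[265:355,285:350]=1
m=((hsv[...,1]>150)&((hsv[...,0]<8)|(hsv[...,0]>172))&(k>0)).astype(np.uint8)
print(np.percentile(hsv[...,2][m>0],[5,30,50,70,95]))
v=hsv[...,2]
mm=(m&(v>185)).astype(np.uint8);cnt=max(cv2.findContours(mm,0,2)[0],key=cv2.contourArea);e=cv2.fitEllipse(cnt);print(e,cv2.boundingRect(cnt))
for z in (.047,.049,.052,.055):
    x,y,w,h=cv2.boundingRect(cnt);P=wplane(c2,[e[0],(x-.5,e[0][1]),(x+w-.5,e[0][1]),(e[0][0],y-.5),(e[0][0],y+h-.5)],z);print(z,P[0],"w",P[2][1]-P[1][1],"h",P[3][0]-P[4][0])
print(c["color"][250:290,317].astype(int).tolist())
E
```

```text
[128. 133. 136. 164. 168.]Traceback (most recent call last):
  File "<stdin>", line 9, in <module>
cv2.error: OpenCV(4.12.0) /io/opencv/modules/imgproc/src/shapedescr.cpp:361: error: (-201:Incorrect size of input array) There should be at least 5 points to fit the ellipse in function 'fitEllipseNoDirect'
```

```bash
python3 - <<'E'
from h import *
import pickle
c=pickle.load(open("w3.pkl","rb"));hsv=cv2.cvtColor(c["color"],cv2.COLOR_RGB2HSV)
c2=dict(c);c2["pose"]=c["tool_from_camera"]
k=np.zeros((480,640),np.uint8);k[265:355,285:350]=1
m=((hsv[...,1]>150)&((hsv[...,0]<8)|(hsv[...,0]>172))&(k>0)).astype(np.uint8)
v=hsv[...,2]
mm=cv2.morphologyEx((m&(v>150)).astype(np.uint8),cv2.MORPH_OPEN,np.ones((3,3),np.uint8));cnt=max(cv2.findContours(mm,0,2)[0],key=cv2.contourArea);e=cv2.fitEllipse(cnt);print(e)
x,y,w,h=cv2.boundingRect(cnt);print(x,y,w,h)
for z in (.047,.049,.052,.055):
    P=wplane(c2,[(x+w/2-.5,y+h/2-.5),(x-.5,e[0][1]),(x+w-.5,e[0][1]),(e[0][0],y-.5),(e[0][0],y+h-.5)],z);print(z,P[0],(P[3]+P[4])/2,"w",P[2][1]-P[1][1],"h",P[3][0]-P[4][0])
g=cv2.cvtColor(c["color"],cv2.COLOR_RGB2GRAY)
print(g[254:288,317].tolist()); print(g[264,305:330].tolist());print(g[268,305:330].tolist())
# predicted tip and shoulder rays
for v in (259,260,261,262,263): print(v,[wplane(c2,(317.5,v),z)[0][:2].round(4).tolist() for z in (.131,.134)])
for v in (268,269,270,271): print(v,wplane(c2,(317.5,v),.095)[0][:2].round(4).tolist())
E
```

```text
((317.0523681640625, 331.4405822753906), (34.47625732421875, 40.044334411621094), 89.8004150390625)
297 315 41 35
0.047 [0.00517317 0.00074199 0.047     ] [0.00494948 0.00076245 0.047     ] w 0.01624516307757405 h 0.01623697421301977
0.049 [0.00400387 0.00074087 0.049     ] [0.00377669 0.00076165 0.049     ] w 0.016498401131605087 h 0.016490084614769668
0.052 [0.00224991 0.00073918 0.052     ] [0.0020175  0.00076044 0.052     ] w 0.01687825821265164 h 0.016869750217394494
0.055 [0.00049596 0.0007375  0.055     ] [0.00025832 0.00075924 0.055     ] w 0.017258115293698188 h 0.01724941582001932
[152, 148, 147, 148, 148, 148, 124, 105, 111, 113, 111, 112, 113, 114, 115, 111, 136, 143, 139, 138, 140, 140, 125, 52, 60, 59, 54, 59, 61, 63, 59, 65, 59, 55]
[147, 152, 149, 148, 146, 119, 106, 106, 108, 110, 113, 113, 111, 112, 111, 114, 113, 109, 98, 136, 144, 143, 145, 144, 144]
[148, 149, 150, 145, 127, 101, 113, 112, 112, 115, 117, 116, 115, 116, 114, 114, 113, 115, 110, 102, 128, 141, 145, 145, 143]
259 [[0.0068, 0.0011], [0.0058, 0.0011]]
260 [[0.0062, 0.0011], [0.0052, 0.0011]]
261 [[0.0056, 0.0011], [0.0045, 0.0011]]
262 [[0.0049, 0.0011], [0.0039, 0.0011]]
263 [[0.0043, 0.0011], [0.0032, 0.0011]]
268 [0.0145, 0.001]
269 [0.0139, 0.001]
270 [0.0134, 0.001]
271 [0.0128, 0.001]
```

```bash
python3 -m jog '0 0 0 -0.035 0;0 0 0 -0.035 0;0 0.03 0.0097 0 0;0 0.038 0.0097 0 0;0 0.038 0.0097 0 0;0 0.038 0.0097 0 0;0 0.038 0.0097 0 0;0 0.038 0.0097 0 0;0 0.038 0.0097 0 0;0 0.038 0.0097 0 0'; python3 -m jog '0 0.038 0.0097 0 0;0 0.038 0.0097 0 0;0 0.038 0.0097 0 0;0 0.038 0.0097 0 0;0 0.038 0.0097 0 0;0 0.043 0.0097 0 0;0 0 0 0.035 0;0 0 0 0.035 0;0 0 0 0.03 0;0 0 0 0 0'; python3 -m jog '0 0 0 0 0;0 0 0 0 0'
python3 - <<'E'
from h import *
import pickle
c=wrist();pickle.dump(c,open("w4.pkl","wb"));cv2.imwrite("pics/w4.png",c["color"][:,:,::-1]);print(c["tool"].round(4).tolist())
E
```

```text
t: 6.53
tool_pos: [0.5334, -0.075, 0.3157]
orientation: [-1.968, -2.445, 0.002]
force: [0.5, 0.0, 0.1]
opening: 0.0174
gripper_force: 35.0
t: 7.37
tool_pos: [0.5365, 0.1601, 0.2083]
orientation: [-1.962, -2.441, 0.018]
force: [-1.6, -0.6, -1.3]
opening: 0.0174
gripper_force: 35.0
t: 7.53
tool_pos: [0.5418, 0.1605, 0.2187]
orientation: [1.97, 2.447, 0.0]
force: [0.0, 0.2, -0.2]
opening: 0.0175
gripper_force: 35.0
[[-0.2136, 0.9769, 0.0002, 0.5418], [0.9769, 0.2136, 0.0, 0.1605], [0.0, 0.0002, -1.0, 0.2187], [0.0, 0.0, 0.0, 1.0]]
```

View pics/w4.png

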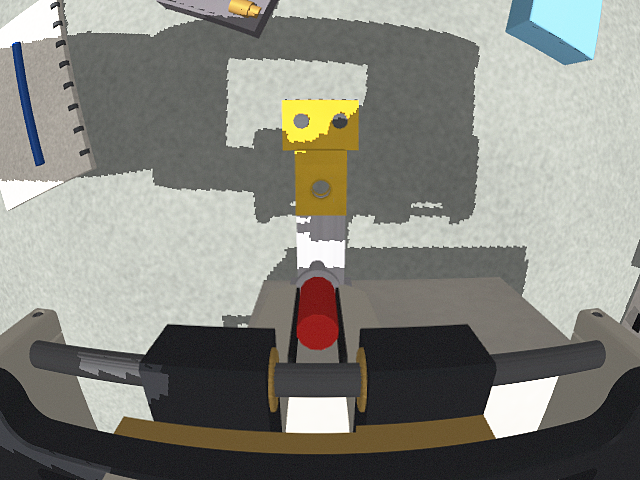

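The held pin is at (317,300), and the clevis hole is clear at (320,188), just ahead of it.

```bash
python3 - <<'E'
from h import *
import pickle
c=pickle.load(open("w4.pkl","rb"));hsv=cv2.cvtColor(c["color"],cv2.COLOR_RGB2HSV)
c2=dict(c);c2["pose"]=c["tool_from_camera"]
k=np.zeros((480,640),np.uint8);k[172:204,305:336]=1
m=((hsv[...,1]<150)&(k>0)).astype(np.uint8);n,_,st,ce=cv2.connectedComponentsWithStats(m)
for i in range(1,n):
    if st[i,4]>30:
        x,y,w,h=st[i][:4];b=(x+w/2-.5,y+h/2-.5)
        P=wplane(c,[ce[i],b,(x-.5,b[1]),(x+w-.5,b[1])],.042);print(st[i],ce[i],P[:2].round(4).tolist(),"dia",np.linalg.norm(P[3]-P[2]),[(np.linalg.inv(c["tool"])@np.r_[q,1])[:3].round(4) for q in P[:2]])
k[:]=0;k[260:355,285:350]=1
m=((hsv[...,1]>150)&((hsv[...,0]<8)|(hsv[...,0]>172))&(k>0)&(hsv[...,2]>150)).astype(np.uint8)
cnt=max(cv2.findContours(m,0,2)[0],key=cv2.contourArea);x,y,w,h=cv2.boundingRect(cnt);print("cap",x,y,w,h,wplane(c2,(x+w/2-.5,y+h/2-.5),.052))
E
```

```text
[311 180  20  18 243] [320.52674897 188.33744856] [[0.5358, 0.2034, 0.042], [0.5358, 0.2033, 0.042]] dia 0.013982510831517168 [array([0.0432, 0.0033, 0.1767]), array([0.043 , 0.0033, 0.1767])]
cap 297 315 41 28 [[0.00392299 0.00074444 0.052     ]]
```

```bash
python3 -m jog '0 0.021 0.0012 0 0;0 0.02 0.0012 0 0;0 0 0 0.018 0;0 0 0 0.013 0;0 0 0 0 0;0 0 0 0 0;0 0 0 0 0'
python3 - <<'E'
from h import *
import pickle
c=wrist();t=robot.read_camera("top");s=robot.read_camera("scene");print(c["tool"].round(4).tolist())
f=lambda c,b,k:cv2.resize(c["color"][b[1]:b[3],b[0]:b[2],::-1],None,fx=k,fy=k,interpolation=cv2.INTER_CUBIC)
cv2.imwrite("pics/w5.png",np.hstack([f(c,(270,220,370,340),4),f(s,(340,180,440,300),4)]))
E
```

```text
t: 8.17
tool_pos: [0.5355, 0.2007, 0.1877]
orientation: [1.97, 2.446, 0.001]
force: [0.8, -0.8, -0.1]
opening: 0.0177
gripper_force: 35.0
[[-0.2131, 0.977, 0.0009, 0.5355], [0.977, 0.2131, 0.0001, 0.2007], [-0.0001, 0.0009, -1.0, 0.1877], [0.0, 0.0, 0.0, 1.0]]
```

View pics/w5.png

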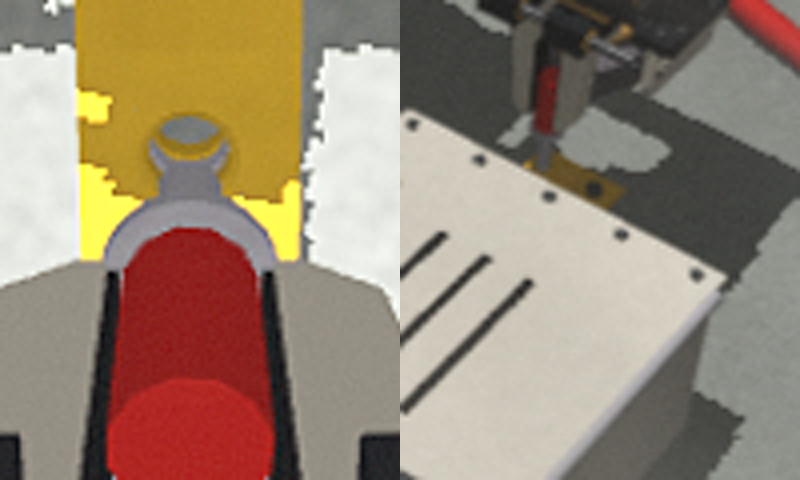

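The shank is sideways-centred on the hole (both at crop x≈190), with the tip just above it. I lower in stages and watch the force.

```bash
python3 -m jog '0 0 0 0.006 0;0 0 0 0.006 0;0 0 0 0.006 0;0 0 0 0.004 0;0 0 0 0 0;0 0 0 0 0;0 0 0 0 0'
```

```text
t: 8.9
tool_pos: [0.535, 0.2013, 0.1647]
orientation: [-1.969, -2.448, 0.0]
force: [-0.0, 0.5, -0.9]
opening: 0.0175
gripper_force: 35.0
```

```bash
python3 -m jog '0 0 0 0.006 0;0 0 0 0.006 0;0 0 0 0.006 0;0 0 0 0.004 0;0 0 0 0 0;0 0 0 0 0;0 0 0 0 0'
```

```text
t: 9.48
tool_pos: [0.535, 0.2012, 0.1428]
orientation: [-1.97, -2.448, 0.0]
force: [-0.4, -0.0, -0.9]
opening: 0.0173
gripper_force: 35.0
```

```bash
python3 -m jog '0 0 0 0.002 0;0 0 0 0.002 0;0 0 0 0 0;0 0 0 0 0;0 0 0 0 0'
```

```text
t: 9.9
tool_pos: [0.5355, 0.2013, 0.1398]
orientation: [1.969, 2.447, 0.002]
force: [-2.6, -0.0, 6.2]
opening: 0.0173
gripper_force: 35.0
```

```bash
python3 -m jog '0.35 0 0 0 0;0.35 0 0 0 0;0.35 0 0 0 0;0.35 0 0 0 0;0.35 0 0 -0.015 0;0.35 0 0 -0.035 0;0.35 0 0 -0.04 0;0.35 0 0 -0.04 0;0.35 0 0 -0.04 0;0.35 0 0 0 0'
python3 - <<'E'
from h import *
c=wrist();t=robot.read_camera("top");s=robot.read_camera("scene");print(c["tool"].round(4).tolist())
f=lambda c,b,k:cv2.resize(c["color"][b[1]:b[3],b[0]:b[2],::-1],None,fx=k,fy=k,interpolation=cv2.INTER_CUBIC)
cv2.imwrite("pics/w6.png",np.hstack([f(c,(250,160,400,310),3),f(s,(340,180,440,330),3)]))
hsv=cv2.cvtColor(c["color"],cv2.COLOR_RGB2HSV);m=((hsv[...,1]>150)&((hsv[...,0]<8)|(hsv[...,0]>172))).astype(np.uint8);m[:170]=0;m[300:]=0
n,_,st,ce=cv2.connectedComponentsWithStats(m);print(st[1:][st[1:,4]>50])
E
```

```text
t: 10.73
tool_pos: [0.538, 0.2021, 0.3191]
orientation: [1.964, 2.441, 0.018]
force: [1.4, -0.2, 2.0]
opening: 0.0327
gripper_force: 0.0
[[-0.214, 0.9767, 0.0137, 0.538], [0.9768, 0.2139, 0.0039, 0.2021], [0.0008, 0.0142, -0.9999, 0.3191], [0.0, 0.0, 0.0, 1.0]]
[[301 209  19  27 425]]
```

View pics/w6.png

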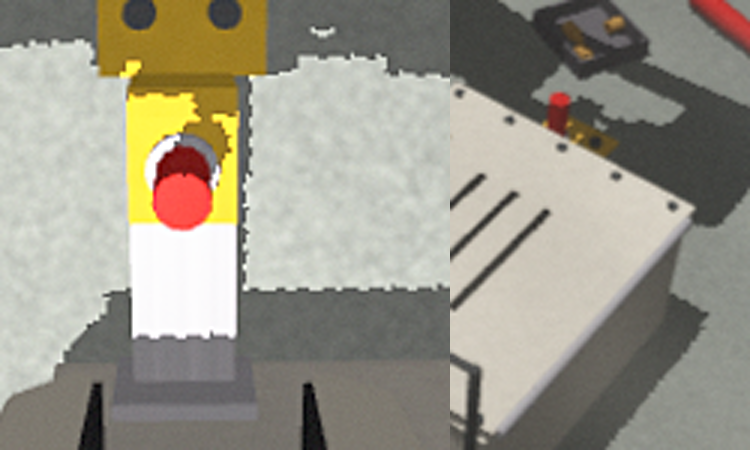

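The pin is seated, with its shoulder flat on the yellow clevis and the gripper released. The tool's closing line already matches the box's x, which is right for gripping the bar, so I move over the bar and measure it.

```bash
python3 -m jog '0.45 0 0 0 0;0.45 -0.03 -0.015 0 0;0.45 -0.03 -0.015 0 0;0.45 -0.03 -0.015 0 0;0.45 -0.03 -0.015 0 0;0.45 -0.03 -0.015 0 0;0.45 -0.03 -0.015 0 0;0.45 -0.033 -0.016 0 0;0.45 0 0 0 0;0.45 0 0 0 0'
python3 - <<'E'
from h import *
import pickle
c=wrist();pickle.dump(c,open("w7.pkl","wb"));cv2.imwrite("pics/w7.png",c["color"][:,:,::-1]);print(c["tool"].round(4).tolist())
E
```

```text
t: 11.72
tool_pos: [0.476, -0.031, 0.3067]
orientation: [-1.972, -2.442, 0.002]
force: [-0.6, -0.3, 0.5]
opening: 0.0416
gripper_force: 0.0
[[-0.2102, 0.9777, -0.0032, 0.476], [0.9777, 0.2102, 0.0006, -0.031], [0.0012, -0.003, -1.0, 0.3067], [0.0, 0.0, 0.0, 1.0]]
```

View pics/w7.png

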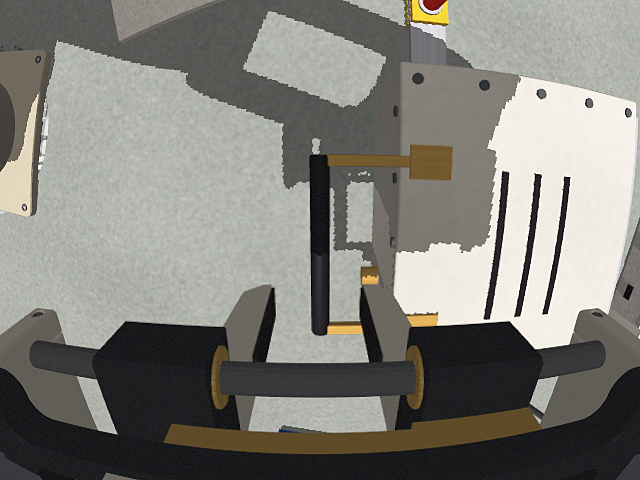

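The bar runs at u≈319 from v≈155 to 333, with its arms at v≈160 and 327. It lies between the open fingers.

```bash
python3 - <<'E'
from h import *
import pickle
c=pickle.load(open("w7.pkl","rb"));P=wplane(c,[(319,160),(319,200),(319.5,240),(320,327)],.134)
print((np.c_[P,np.ones(4)]@np.linalg.inv(c["tool"]).T)[:,:3].round(4),P.round(4))
E
python3 -m jog '0.45 0 0 0.03 0;0.45 0 0 0.03 0;0.45 0 0 0.02 0;0.45 0 0 0.012 0;0.45 0 0 0.01 0;0.45 0 0 0.006 0;0.45 0 0 0 0;0.45 0 0 0 0'
```

```text
[[ 0.0633  0.0022  0.1728]
 [ 0.0356  0.0022  0.1728]
 [ 0.0067  0.0025  0.1727]
 [-0.0637  0.003   0.1727]] [[ 0.4643  0.0315  0.134 ]
 [ 0.4701  0.0043  0.134 ]
 [ 0.4765 -0.0238  0.134 ]
 [ 0.4918 -0.0926  0.134 ]]
t: 12.43
tool_pos: [0.4775, -0.0293, 0.2014]
orientation: [1.969, 2.448, 0.001]
force: [0.1, -0.2, 0.1]
opening: 0.042
gripper_force: 0.0
```

```bash
python3 -m jog '0 0 0 0.002 0;0 0 0 0 0;0 0 0 0 0;0 0 0 0 0;0 0 0 0 0;0 0 0 0 0;0 0 0 0 0;0 0 0 0 0' 40
```

```text
t: 13.1
tool_pos: [0.4771, -0.0296, 0.1991]
orientation: [1.969, 2.447, -0.0]
force: [-2.7, -1.1, 5.3]
opening: 0.013
gripper_force: 40.0
```

```bash
python3 -c "
import numpy as np
a=np.radians(np.r_[0:46:2.5]+.83);print(np.c_[np.diff(-277*np.cos(a)),np.diff(-277*np.sin(a))].round(1).tolist())"
```

```text
[[0.4, -12.1], [1.0, -12.0], [1.5, -12.0], [2.0, -11.9], [2.5, -11.8], [3.0, -11.7], [3.5, -11.6], [4.1, -11.4], [4.5, -11.2], [5.0, -11.0], [5.5, -10.8], [6.0, -10.5], [6.4, -10.2], [6.9, -10.0], [7.3, -9.6], [7.7, -9.3], [8.1, -9.0], [8.5, -8.6]]
```

```bash
python3 -m jog '0 0 0.0004 -0.012 0;0 0 0.001 -0.012 0;0 0 0.0015 -0.012 0;0 0 0.002 -0.012 0;0 0 0.0025 -0.0118 0;0 0 0.003 -0.0117 0;0 0 0.0035 -0.0116 0;0 0 0.0041 -0.0114 0;0 0 0 0 0'
```

```text
t: 13.85
tool_pos: [0.495, -0.0257, 0.2961]
orientation: [1.969, 2.447, -0.0]
force: [-5.8, -4.1, 0.4]
opening: 0.0132
gripper_force: 40.0
```

```bash
python3 -m jog '0 0 0.0045 -0.0112 0;0 0 0.005 -0.011 0;0 0 0.0055 -0.0108 0;0 0 0.006 -0.0105 0;0 0 0.0064 -0.0102 0;0 0 0.0069 -0.01 0;0 0 0.0073 -0.0096 0;0 0 0.0077 -0.0093 0;0 0 0.0081 -0.009 0;0 0 0.0085 -0.0086 0'; python3 -m jog '0 0 0 0 0;0 0 0 0 0;0 0 0 0 0;0 0 0 0 0;0 0 0 0 0;0 0 0 0 0'
python3 - <<'E'
from h import *
c=wrist();t=robot.read_camera("top");s=robot.read_camera("scene")
z=c["tool"][2,3];print("bar z if on grasp",z-.065,"angle",np.degrees(np.arcsin((z-.065-.130)/.277))-.83)
f=lambda c,b,k:cv2.resize(c["color"][b[1]:b[3],b[0]:b[2],::-1],None,fx=k,fy=k,interpolation=cv2.INTER_CUBIC)
cv2.imwrite("pics/w8.png",np.hstack([f(c,(220,180,420,380),2),f(s,(220,120,420,320),2)]))
E
```

```text
t: 14.68
tool_pos: [0.5572, -0.012, 0.396]
orientation: [-1.969, -2.445, 0.006]
force: [-16.8, -5.6, 13.7]
opening: 0.0131
gripper_force: 40.0
t: 15.18
tool_pos: [0.5572, -0.012, 0.3961]
orientation: [-1.969, -2.446, 0.004]
force: [-17.8, -4.8, 13.9]
opening: 0.013
gripper_force: 40.0
bar z if on grasp 0.33106559432333726 angle 45.71115077982531
```

View pics/w8.png

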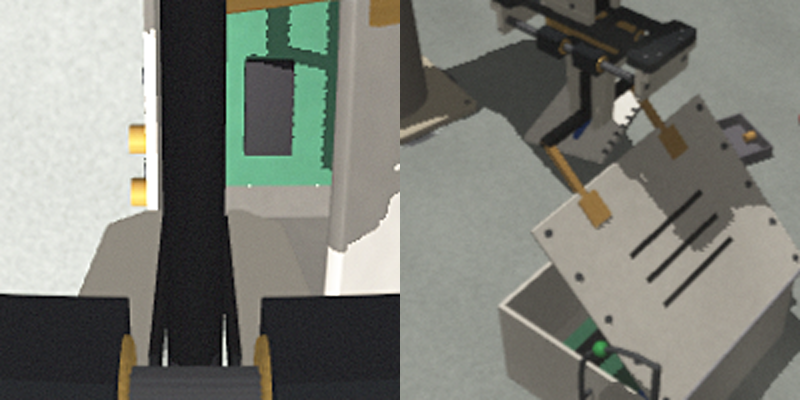

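The lid is up on its bar, still gripped, and two measures agree: 45.7° from the height and 45.2° from the travel. It is steady and the pin is untouched, so I hand in.

```bash
python3 -c "
from plant import robot
print(robot.close_job())"
```

```text
the job is handed in; nothing more can be done
None
```

The job is handed in: the lock pin is fully home in the clevis and released, and the gripper is holding the lid still at about 45° by its handle (no verdict came back when I handed it in).

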